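# Gauge the plate gap with the thick blade

### The job

On the parallel-plate bench, slide the carriage by its upright lug fully home against its stop. Then take the thick gauge blade, the one with the flat rectangular handle, out of the wooden stand and slide it straight down from above, square to the plates, between the two plates until it drags snugly and the black line on the blade is level with the plates' top edges. Finish while still holding the blade there, with the carriage still home, and leave the thin blade in the stand and the other things on the bench alone.

Things in the scene. Friction and masses are not known exactly. Their poses are not given: they have to be found in the camera images.
- gap_top (a point): Middle of the gap between the plates with the carriage home, level with the plates' top edges (100 mm above the bench top); fixed to the plate bench (grey base 84 x 205 x 12 mm, two guide rods). y: level, along the rods, from the movable plate to the fixed post's plate; x: level, along the plates; z up. The base reaches 165 mm to -y and 40 mm to +y of it.
- carriage_lug (a point): Grip point on the carriage's grey upright lug, 80 mm above the bench top. The lug is 30 mm wide (bench x), 16 mm thick (y, the slide direction), its top 15 mm above this point and the carriage block 38 mm below it. 82 mm to -y of the gap's middle when home, farther when not. 45 mm are free between the lug and the post in front of it.
- carriage (a joint): Position of the carriage on its slide in m: 0 is home against the stop collars, negative values are further from home (down to -0.060). The slide is stiff: it takes about 10 N to move and it stays where it is left.
- left_plate: Steel plate, 50 mm wide (x), 50 to 100 mm above the bench top, on springs on the fixed post. With the carriage home the two plates' faces are 1.5 mm apart; each yields outward up to 6 mm (1.2 N to start, then 1 N per mm). Their top 14 mm flare by 20 degrees to a mouth 11.7 mm wide. Origin: under the gap's middle, on the bench top.
- right_plate: The like plate, on springs on the carriage; moves with it. Origin: under the gap's middle, on the bench top, when the carriage is home.
- thick_handle (a point): Centre of the thick gauge blade's flat rectangular grey handle, 34 mm wide (x), 16 thick (y), 46 high (z). Below it the steel blade, 24 mm wide (x), 6 thick (y), 60 long, rounded tip; black line 53 mm below this point. It hangs by the handle, upright, in one of the stand's two slots, 64 mm apart along its length and in line with the blades' width. About 0.11 kg.
- thick_tip (a point): Middle of the tip of the thick blade, 83 mm below the handle's centre.
- thick_line (a point): The black line round the thick blade, on the blade's centre line, 30 mm above the tip.
- thick_blade: The thick blade; the origin is in the middle of the underside of its handle, x along the width, y along the thickness, z up.
- thin_handle (a point): Centre, 23 mm above the stand's top, of the round handle (16 mm diameter, 46 mm high, on a flat 34 x 16 mm foot) of the thin blade (2.5 mm thick), which hangs in the other slot of the stand. To be left there.
- thin_blade: The thin blade; origin in the middle of the underside of its handle.
- blade_stand: The wooden stand, a fixed block 125 mm (x) by 44 mm (y) by 66 mm high, with a slot 32 mm to either side of its middle; the blades' handles rest on its top. Origin: centre of its underside.
- beaker_100: Small clear beaker, 55 mm wide and 70 mm high, standing loose; a bystander. Origin at the centre of its underside.
- sample_1: White sample bottle with a blue cap, 34 mm wide and 68 mm high, standing loose; a bystander. Origin at the centre of its underside.
- stopwatch: Black stopwatch, 82 x 58 x 16 mm, lying loose; a bystander. Origin at the centre of its underside.

How it is judged:
By the outcome, as a careful person would: the job done as asked, in the order asked, and still so for the second after the job is handed in, while the arm keeps its last pose, push and grip.
It also fails if it takes over 64 s, if anything falls off the work surface, if the arm or the gripper's body presses on something with over 40 N, if the wrist force passes 120 N, or if a joint passes its speed limit or range.

### The arm

A 7-joint arm with a two-finger parallel gripper is mounted at the origin on a cart in front of the work surface, level with it; the furniture and walls round the work are solid. World frame = base frame: x ahead of the robot, y to its left, z up, the work surface at z = 0. Lengths are in m, angles in degrees, forces in N, time in s.
With the tool pointing down it reaches from about 0.425 to 0.875 m from the base axis. Payload 4.7 kg.
Tool frame: the origin (TCP) lies on the centre line of the jaws, within the pads' length; the fingertips stand env.nose_length ahead of it and the grasp point (between the pads) lies 8 mm behind it (env.nose_length is the distance from the TCP to the fingertips, in m); y points along the fingers, z is the direction in which the jaws open and shut, and the axes are right-handed (so a half turn about y gives the same grasp; the last joint's range is limited). The gripper opens to 87 mm and grips with 3 to 60 N. Pads are 19 mm wide; open, the fingers measure 117 mm over their backs; the gripper's body (75 mm by 190 mm) begins 51 mm behind the grasp point.
Start: joints at [73.172, 18.392, -4.016, 83.108, 1.295, 78.541, -3.26], TCP at [0.197, -0.619, 0.234] pointing down, gripper open.
Joint ranges: [-163.93, 163.93], [-17.29, 119.83], [-79.2, 71.16], [3.27, 140.29], [-89.18, 269.18], [5.43, 117.66], [-154.24, 154.24]. Speed limits (degrees/s): [147.25, 147.25, 180, 180, 180, 180, 180].

### API

Orientations are given as [roll, pitch, yaw] about the fixed x, y, z axes, in that order (R = Rz(yaw) Ry(pitch) Rx(roll)).
In Python, from cell import env, read_camera, camera_info, job, models gives the robot as it stands.
- The arm moves only by the tool move_arm, never from a script. Its argument "moves" is a list of rows, each a list of 6 numbers: the shift along the tool's x, y, z in mm, then the turn, a rotation vector about the tool's x, y, z in degrees. In form: [[x, y, z, ax, ay, az], ...]. A call has 1 to 20 rows; each row is the pose to reach, as a shift and turn from the pose commanded when the call began, along the tool's axes at that moment; what a row does not reach only later rows make up. A row lasts 1/12 s, in which the tool goes at most 41.7 mm and 7.16 degrees, less where a joint would pass 70% of its speed; a pose out of reach is approached as far as the arm can. A call with a gripper value outside its range is refused whole. "claw" is the finger opening in mm, from 0 to 87, set as the call begins (left out, the last holds). The fingers move at their own pace and stop on an object; "newtons" is the grip in N (left out, the last holds). Time passes only in rows, so rows that repeat a pose let the fingers close. It gives the time, the measured TCP pose, the force and the opening at its end, in the units of the state.
- env.get_obs(): the state, without advancing time (a new reading comes with each control period).
- read_camera(name): name is "side" or "top"; returns (picture, depth): 480x640x3 uint8, red, green, blue; 480x640 float32, m along the optical axis (not along the pixel's ray), 0 where there is no reading.
- camera_info(name): a dict with "fx", "fy", "cx", "cy" (pixels), "distortion" ([k1, k2, p1, p2, k3] as OpenCV has them; the pictures are not rectified), "R" (3x3) and "t" (3): a world point X has camera coordinates R X + t. Camera axes: x right, y down, z forward; pixel columns grow to the right and rows downward; lengths in m; the calibration is good to about 2 mm. A picture is of the moment at which its call begins. camera_info takes no time and is no camera call.
- job.sign_off(): hands the job in, once; it reports no verdict.
Trained networks look in the newest picture that a camera, given by its name, has taken for a name from the list of things; names that differ only in an ending like _2 or _b are one class to them, and where a whole thing is asked for, a point or a joint stands for the part that bears it (a point fixed in the world has none). Each returns a list of dicts, best first, with "score" (0 to 1); they miss things now and then, are a little off and sometimes report something else, mostly with a low value. They report only what shows in the picture. A call takes as long as a camera call.
- models.spot_in(target, camera): "point" ([x, y, z] in m, in world coordinates, good to about 4 mm: the middle of the surface that is visible of it).
- models.cut_out(target, camera): "mask" (480x640 bool, what is visible of it).
The state is a dict: "time_s": time; "qpos": joint angles; "joint_velocities": joint speeds; "effort": joint torques, N m; "tool_pos": TCP position; "tool_rot": TCP orientation; "force": force on the tool from outside, world axes, zero at the start; "wrist_torque": the same for the moment, N m; "grip_width": finger opening in m.
Only numpy, scipy, OpenCV 4.12 (cv2) and the standard library are available. Lean on these libraries where they do the work, as an engineer would, in place of code of your own. Each camera call takes 0.05 s, during which the arm holds its last target.

## Working session

There is one attempt and no reset: what is moved stays moved. The work goes in short steps, Python scripts to look and compute and a tool call to move; the robot and the scene stay as the last step left them, time stands still between calls to the robot, and variables do not carry over. Pictures are saved under pics/ and viewed, and the job is handed in when it is done.

Besides the shell and the picture viewer there is one more tool, called after "Request:" as name([rows], argument=value, ...), one row to a line, values as JSON. move_arm: Moves the arm, as the interface text tells. Its arguments: {"type":"object","properties":{"moves":{"type":"array","items":{"type":"array","items":{"type":"number"}}},"claw":{"type":"number"},"newtons":{"type":"number"}},"required":["moves"]}

```bash
ls; mkdir -p pics; python3 - <<'E'
from cell import env, read_camera, camera_info, job, models
import cv2
o=env.get_obs()
print({k:(o[k] if not hasattr(o[k],'round') else o[k]) for k in o}); print(env.nose_length)
for n in("side","top"):
    p,d=read_camera(n); cv2.imwrite(f"pics/{n}0.png",p[:,:,::-1]); print(n,camera_info(n))
    for t in ["carriage_lug","thick_handle","thin_handle","left_plate","right_plate","blade_stand"]:
        r=models.spot_in(t,n)
        print(n,t,[(x["point"],x["score"]) for x in r[:2]])
print(env.get_obs()["time_s"])
E
```

```text
pics
{'time_s': 0.0, 'qpos': array([73.17316118, 18.43804463, -4.01629991, 83.17438431,  1.29528669,
       78.5418892 , -3.26079519]), 'joint_velocities': array([ 0.01427025,  0.07014962,  0.04930669,  0.05286665,  0.04315587,
        0.0850234 , -0.05488565]), 'effort': array([-3.15005782e-04, -4.91291749e+01, -4.03981721e-01, -3.12528169e+01,
       -6.39115996e-02,  4.35171963e-02,  1.92136604e-04]), 'tool_pos': array([ 0.19671164, -0.61895712,  0.23247765]), 'tool_rot': array([-9.01090542e+01, -5.85213417e-03, -1.62363426e+02]), 'force': array([ 0.30090602,  1.03374607, -0.54126625]), 'wrist_torque': array([-0.00698725, -0.01099027,  0.01055785]), 'grip_width': 0.08678386702239949}
0.011
side {'fx': 490.8447045768007, 'fy': 490.8447045768007, 'cx': 323.0987763484454, 'cy': 237.43015280299494, 'distortion': array([0.01443426, 0.        , 0.        , 0.        , 0.        ]), 'R': array([[ 0.99951518,  0.01824362, -0.02523025],
       [-0.0130916 , -0.48897136, -0.87220159],
       [-0.02824899,  0.87210904, -0.48849546]]), 't': array([-0.5989376 ,  0.07164658,  1.07909775])}
side
[... 325 characters left out ...]
8.04918782291134, 'fy': 498.04918782291134, 'cx': 313.6584493443429, 'cy': 250.38297890879744, 'distortion': array([-0.12945959,  0.        ,  0.        ,  0.        ,  0.        ]), 'R': array([[-0.14785565, -0.98900342,  0.00330674],
       [-0.96427101,  0.14341343, -0.222742  ],
       [ 0.21981837, -0.03612225, -0.97487182]]), 't': array([0.05835713, 0.59147493, 0.91988793])}
top carriage_lug [([0.5682, 0.0947, 0.0453], 0.64)]
top thick_handle [([0.4918, -0.2275, 0.1124], 0.49)]
top thin_handle [([0.5541, -0.2252, 0.0812], 0.68), ([0.4942, -0.2293, 0.1146], 0.59)]
top left_plate [([0.5657, 0.1738, 0.0843], 0.54)]
top right_plate []
top blade_stand [([0.5287, -0.2154, 0.0657], 0.89)]
0.7
```

View pics/side0.png

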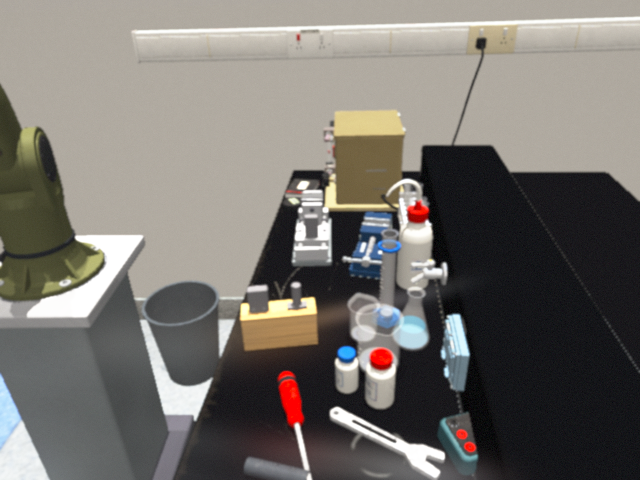

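View pics/top0.png

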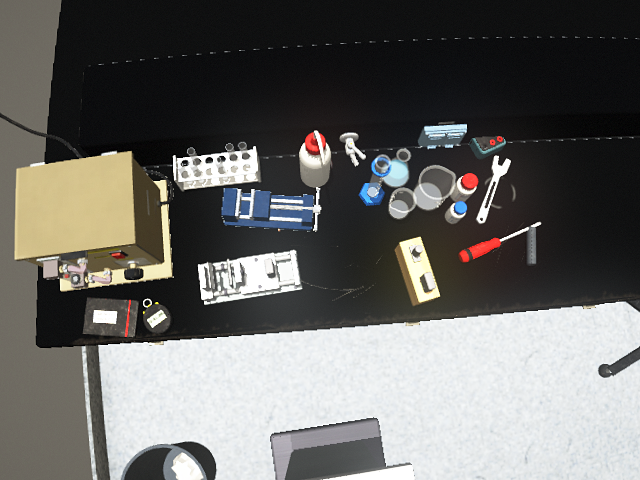

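```bash
cat > h.py <<'E'
import numpy as np, cv2
from cell import env, read_camera, camera_info, job, models
def K(c): return np.array([[c["fx"],0,c["cx"]],[0,c["fy"],c["cy"]],[0,0,1]])
def cloud(n,d):
    c=camera_info(n); v,u=np.mgrid[0:480,0:640]
    uv=np.stack([u,v],-1).reshape(-1,1,2).astype(float)
    xy=cv2.undistortPoints(uv,K(c),c["distortion"]).reshape(480,640,2)
    P=np.dstack([xy*d[...,None],d]); W=(P-c["t"])@c["R"]; W[d==0]=np.nan
    return W
def proj(n,X):
    c=camera_info(n); r,_=cv2.Rodrigues(c["R"])
    return cv2.projectPoints(np.atleast_2d(np.array(X,float)),r,c["t"],K(c),c["distortion"])[0].reshape(-1,2)
def ray(n,px):
    c=camera_info(n); xy=cv2.undistortPoints(np.array(px,float).reshape(-1,1,2),K(c),c["distortion"]).reshape(-1,2)
    D=np.c_[xy,np.ones(len(xy))]@c["R"]; return -c["R"].T@c["t"], D/np.linalg.norm(D,axis=1)[:,None]
def atz(n,px,z):
    o,D=ray(n,px); return o+D*((z-o[2])/D[:,2])[:,None]
E
python3 - <<'E'
from h import *
for n,bx in(("side",[(285,180,55,90),(235,275,90,80)]),("top",[(190,240,120,70),(385,225,65,85)])):
    p,d=read_camera(n); W=cloud(n,d); np.save(n+"W.npy",W); np.save(n+"p.npy",p)
    for i,(x,y,w,h) in enumerate(bx):
        s=min(800//w,600//h)
        cv2.imwrite(f"pics/{n}_c{i}.png",cv2.resize(p[y:y+h,x:x+w,::-1],None,fx=s,fy=s,interpolation=cv2.INTER_CUBIC)); print(n,i,s)
E
```

```text
side 0 6
side 1 7
top 0 6
top 1 7
```

View pics/side_c0.png

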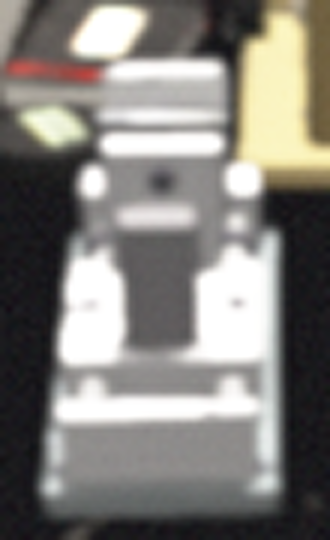

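View pics/side_c1.png

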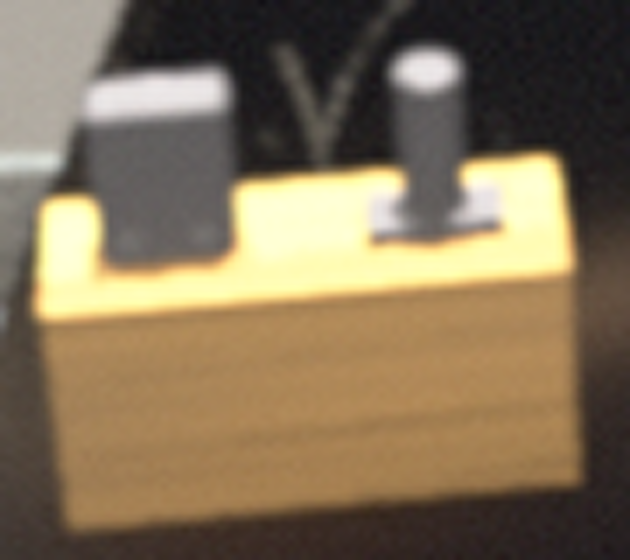

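View pics/top_c0.png

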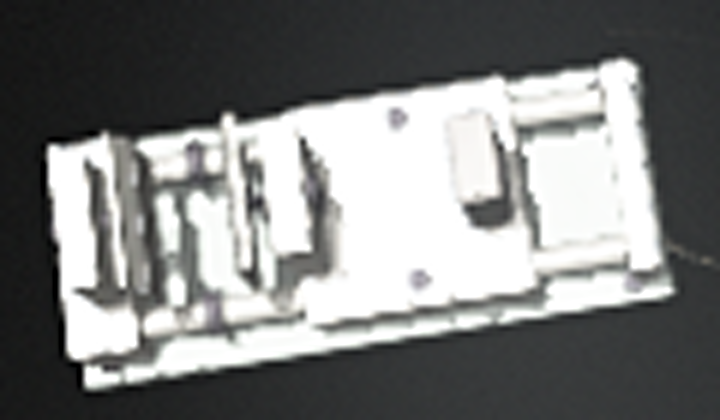

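View pics/top_c1.png

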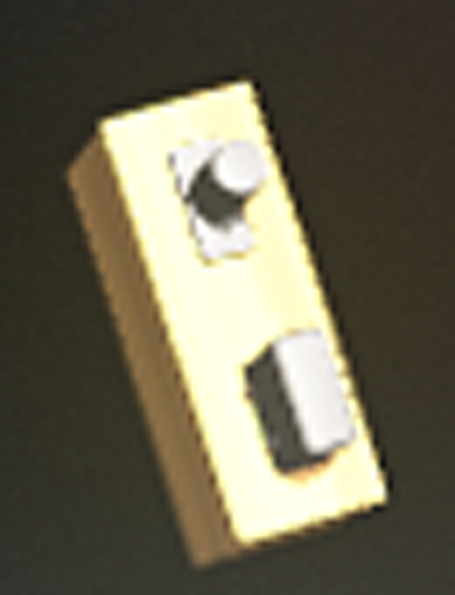

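```bash
python3 - <<'E'
from h import *
W=np.load("topW.npy"); p=np.load("topp.npy")
x,y,w,h=190,240,120,70
Z=W[y:y+h,x:x+w,2]; print(np.nanmin(Z),np.nanmax(Z))
m=cv2.applyColorMap(np.clip(Z/0.13*255,0,255).astype(np.uint8),cv2.COLORMAP_JET)
cv2.imwrite("pics/topz.png",cv2.resize(m,None,fx=6,fy=6,interpolation=cv2.INTER_NEAREST))
def st(W,mask,nm):
    q=W[mask]; 
    r=cv2.minAreaRect((q[:,:2]*1000).astype(np.float32)); print(nm,len(q),q.mean(0).round(4),"z",np.percentile(q[:,2],[5,50,95]).round(4),r)
sub=W[y:y+h,x:x+w]
for lo,hi in((.005,.02),(.02,.05),(.05,.08),(.085,.092),(.092,.105),(.105,.13)):
    st(sub,(sub[...,2]>lo)&(sub[...,2]<hi),(lo,hi))
sub=W[225:310,385:450]
for lo,hi in((.06,.072),(.105,.125)): st(sub,(sub[...,2]>lo)&(sub[...,2]<hi),(lo,hi))
S=np.load("sideW.npy")[265:355,230:330]
for lo,hi in((.062,.07),(.105,.125)): st(S,(S[...,2]>lo)&(S[...,2]<hi),(lo,hi))
E
```

```text
-0.006614243543078504 0.10289224718582243
(0.005, 0.02) 1245 [0.5598 0.0967 0.0114] z [0.0079 0.0115 0.0148] ((579.032470703125, 115.29399871826172), (233.4604949951172, 140.29051208496094), 81.46793365478516)
(0.02, 0.05) 1868 [0.5645 0.0943 0.0391] z [0.029  0.0408 0.0447] ((570.1896362304688, 108.52666473388672), (75.86205291748047, 200.4385528564453), 0.7158153057098389)
(0.05, 0.08) 226 [0.5633 0.1448 0.0658] z [0.0517 0.0658 0.0785] ((569.0811157226562, 125.04092407226562), (50.00676345825195, 142.4057159423828), 0.9713018536567688)
(0.085, 0.092) 156 [0.5677 0.142  0.0892] z [0.0853 0.0895 0.0919] ((569.2374877929688, 126.94151306152344), (49.65058517456055, 146.33297729492188), 1.2367773056030273)
(0.092, 0.105) 496 [0.5685 0.1384 0.0951] z [0.0924 0.0947 0.0993] ((566.98828125, 125.36737060546875), (142.3153839111328, 49.40340042114258), 88.79976654052734)<stdin>:5: RuntimeWarning: invalid value encountered in cast
<stdin>:9: RuntimeWarning: Mean of empty slice.
  ret = um.true_divide(
Traceback (most recent call last):
IndexError: index -1 is out of bounds for axis 0 with size 0
```

View pics/topz.png

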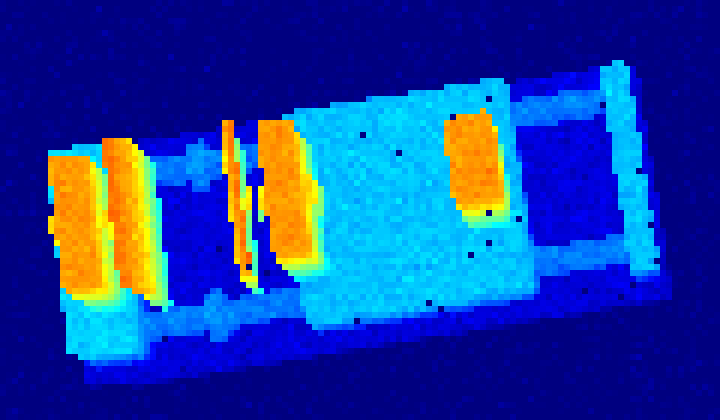

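```bash
cat > fit.py <<'E'
from h import *
def comps(n,box,lo,hi,minn=15,W=None):
    if W is None:
        p,d=read_camera(n); W=cloud(n,d)
    x,y,w,h=box; s=W[y:y+h,x:x+w]; m=((s[...,2]>lo)&(s[...,2]<hi)).astype(np.uint8)
    k,l=cv2.connectedComponents(m,connectivity=4)
    for i in range(1,k):
        q=s[l==i]
        if len(q)<minn: continue
        r=cv2.minAreaRect((q[:,:2]*1000).astype(np.float32)); vv,uu=np.where(l==i)
        print(n,len(q),"px",(uu.mean()+x).round(1),(vv.mean()+y).round(1),"mean",q.mean(0).round(4),"zmed",np.median(q[:,2]).round(4),"rect c",np.round(r[0],1),"sz",np.round(r[1],1),"ang",round(r[2],2))
E
python3 - <<'E'
from fit import *
W=np.load("topW.npy");S=np.load("sideW.npy")
B=(190,240,120,70);T=(385,225,65,85)
print("base");comps("top",B,.004,.02,W=W)
print("tops");comps("top",B,.088,.115,W=W)
print("side tops");comps("side",(285,180,55,90),.09,.115,W=S)
print("car");comps("top",B,.036,.05,W=W)
print("stand");comps("top",T,.062,.074,W=W);comps("top",T,.105,.125,W=W);comps("top",T,.08,.125,W=W)
comps("side",(230,265,100,90),.0625,.072,W=S);comps("side",(230,265,100,90),.105,.125,W=S);comps("side",(230,265,100,90),.075,.125,W=S)
E
```

```text
base
top 49 px 282.1 253.5 mean [0.6089 0.0346 0.0124] zmed 0.0125 rect c [609.2  34.9] sz [30.2  8.1] ang 88.67
top 551 px 256.4 292.1 mean [0.5363 0.0981 0.0111] zmed 0.0113 rect c [536.1  94.8] sz [ 76.  216.6] ang 20.96
top 308 px 284.5 269.8 mean [0.5741 0.0345 0.0116] zmed 0.0115 rect c [574.3  34.5] sz [42.3 31.6] ang 0.59
top 38 px 219.4 263.4 mean [0.6075 0.1674 0.0114] zmed 0.0112 rect c [607.4 167.3] sz [ 6.9 27.8] ang 0.29
top 56 px 233.9 280.0 mean [0.5682 0.1413 0.0117] zmed 0.0116 rect c [571.8 142.1] sz [43.2 11.7] ang 10.75
top 225 px 222.7 280.1 mean [0.5714 0.1644 0.0116] zmed 0.0116 rect c [571.7 163.8] sz [42.7 26.8] ang 4.77
tops
top 128 px 268.4 266.2 mean [0.5695 0.0617 0.0941] zmed 0.0942 rect c [570.5  61.9] sz [15.9 30.1] ang 89.8
top 49 px 228.9 272.7 mean [0.5678 0.1381 0.0953] zmed 0.0956 rect c [569.  138.6] sz [49.7  5.6] ang 2.03
top 150 px 236.8 271.0 mean [0.5691 0.1229 0.094 ] zmed 0.0941 rect c [569.6 122.4] sz [44.5 13.8] ang 0.88
top 115 px 210.2 275.1 mean [0.5684 0.1743 0.0952] zmed 0.0951 rect c [568.1 174.4] sz [49.7  7.5] ang 0.69
top 159 p
[... 1314 characters left out ...]
7 14.6] ang 78.6
top 226 px 427.6 281.7 mean [ 0.4932 -0.2319  0.1055] zmed 0.11 rect c [ 493.9 -234.1] sz [33.8 17.1] ang 7.79
side 1044 px 279.5 310.3 mean [ 0.5321 -0.2361  0.0661] zmed 0.0658 rect c [ 529.5 -231.1] sz [124.9  47.6] ang 7.29
side 68 px 296.0 286.3 mean [ 0.5615 -0.2292  0.1099] zmed 0.1108 rect c [ 561.1 -227.8] sz [14.  14.7] ang 24.71
side 170 px 257.2 289.6 mean [ 0.4984 -0.2378  0.11  ] zmed 0.1106 rect c [ 497.7 -235.7] sz [33.1 17.4] ang 7.58
side 204 px 296.4 293.4 mean [ 0.5616 -0.2309  0.0966] zmed 0.0966 rect c [ 561.1 -227.6] sz [15.7 16.4] ang 56.1
side 480 px 257.8 296.9 mean [ 0.4987 -0.2405  0.0972] zmed 0.0982 rect c [ 497.8 -236.1] sz [34.1 18.2] ang 7.19
```

```bash
cat > mv.py <<'E'
import sys
from h import *
from scipy.spatial.transform import Rotation as Ro
def to(x,y,z,yaw,o=None):
    o=o or env.get_obs(); R=Ro.from_euler('xyz',o["tool_rot"],degrees=True)
    T=Ro.from_euler('xyz',[-90,0,yaw],degrees=True)
    d=R.inv().apply(np.array([x,y,z])-o["tool_pos"])*1000
    print("t",round(o["time_s"],2),"pos",o["tool_pos"].round(4),o["tool_rot"].round(2),"F",o["force"].round(2),"M",o["wrist_torque"].round(2),"w",round(o["grip_width"]*1000,2))
    print("shift",d.round(1),"turn",(R.inv()*T).as_rotvec(degrees=True).round(2))
if len(sys.argv)>4: to(*map(float,sys.argv[1:5]))
E
python3 mv.py .572 .061 .2 -179.05
python3 - <<'E'
from h import *
W=np.load("topW.npy");S=np.load("sideW.npy")
for n,w,b in(("top",W,(190,240,120,70)),("side",S,(280,180,60,95))):
    c=camera_info(n); print(n,"cam",(-c["R"].T@c["t"]).round(3))
    x,y,ww,h=b; s=w[y:y+h,x:x+ww]; q=s[(s[...,2]>.006)&(s[...,2]<.055)]
    for x0 in(.54,.555,.57,.585,.6):
        k=q[abs(q[:,0]-x0)<.004]; print(x0,k[:,1].min().round(4),k[:,1].max().round(4))
    for y0 in(.01,.02,.04,.08,.12):
        k=q[abs(q[:,1]-y0)<.004]; print("y",y0,k[:,0].min().round(4),k[:,0].max().round(4))
E
```

```text
t 0.8 pos [ 0.1969 -0.6195  0.2336] [ -89.99   -0.   -162.37] F [-0.68  0.74  1.25] M [0.01 0.03 0.02] w 86.73
shift [-563.6   33.5 -534.9] turn [-1.000e-02  1.668e+01  0.000e+00]
top cam [0.377 0.006 1.028]
0.54 0.0065 0.2067
0.555 0.0051 0.2077
0.57 0.0062 0.2076
0.585 0.0061 0.2085
0.6 0.0064 0.2057
y 0.01 0.5293 0.6104
y 0.02 0.5109 0.613
y 0.04 0.5283 0.612
y 0.08 0.5278 0.6069
y 0.12 0.5273 0.6065
side cam [ 0.63  -0.895  0.575]
0.54 0.0043 0.4616
0.555 0.003 0.4611
0.57 0.002 0.4584
0.585 0.0037 0.1191
0.6 0.0027 0.4031
y 0.01 0.5336 0.6165
y 0.02 0.533 0.6164
y 0.04 0.5342 0.6164
y 0.08 0.5335 0.6139
y 0.12 0.5368 0.6137
```

Request:
move_arm([
  [-564, 33, -535, 0, 16.7, 0],
  [-564, 33, -535, 0, 16.7, 0],
  [-564, 33, -535, 0, 16.7, 0],
  [-564, 33, -535, 0, 16.7, 0],
  [-564, 33, -535, 0, 16.7, 0],
  [-564, 33, -535, 0, 16.7, 0],
  [-564, 33, -535, 0, 16.7, 0],
  [-564, 33, -535, 0, 16.7, 0],
  [-564, 33, -535, 0, 16.7, 0],
  [-564, 33, -535, 0, 16.7, 0],
  [-564, 33, -535, 0, 16.7, 0],
  [-564, 33, -535, 0, 16.7, 0],
  [-564, 33, -535, 0, 16.7, 0],
  [-564, 33, -535, 0, 16.7, 0],
  [-564, 33, -535, 0, 16.7, 0],
  [-564, 33, -535, 0, 16.7, 0],
  [-564, 33, -535, 0, 16.7, 0],
  [-564, 33, -535, 0, 16.7, 0],
  [-564, 33, -535, 0, 16.7, 0],
  [-564, 33, -535, 0, 16.7, 0],
], claw=50)

```text
time_s: 2.47
tool_pos: [0.5735, 0.0693, 0.2006]
tool_rot: [-90.3, 0.1, -178.5]
force: [-0.6, 0.7, -0.6]
grip_width: 0.0498
```

```bash
python3 mv.py .572 .061 .074 -179.05
```

```text
t 2.47 pos [0.5735 0.0693 0.2006] [-9.0310e+01  8.0000e-02 -1.7852e+02] F [-0.6   0.71 -0.61] M [0.07 0.1  0.01] w 49.76
shift [  1.8 126.5   9. ] turn [ 0.31  0.53 -0.07]
```

Request:
move_arm([
  [0, 0, 0, 0, 0, 0],
  [0, 0, 0, 0, 0, 0],
  [0, 0, 0, 0, 0, 0],
  [0, 0, 0, 0, 0, 0],
])

```text
time_s: 2.8
tool_pos: [0.5721, 0.0593, 0.2007]
tool_rot: [-89.9, 0.0, -179.2]
force: [0.3, 0.1, -0.7]
grip_width: 0.0503
```

```bash
python3 mv.py .572 .061 .074 -179.05; python3 - <<'E'
from h import *
for n in("side","top"):
    p,d=read_camera(n); X=proj(n,[[.572,.061,.095],env.get_obs()["tool_pos"]]); print(X)
    x,y=X[0].astype(int)-[50,40]; cv2.imwrite(f"pics/{n}1.png",cv2.resize(p[y:y+80,x:x+100,::-1],None,fx=6,fy=6,interpolation=cv2.INTER_CUBIC))
E
```

```text
t 2.8 pos [0.5721 0.0593 0.2007] [-8.9930e+01  1.0000e-02 -1.7923e+02] F [ 0.35  0.08 -0.71] M [-0.    0.05  0.03] w 50.3
shift [ 1.000e-01  1.267e+02 -1.900e+00] turn [-0.07 -0.18 -0.01]
[[310.02155701 215.16215056]
 [308.10978193 169.83007574]]
[[268.5419873  264.77085732]
 [263.94656265 252.48657804]]
```

View pics/side1.png

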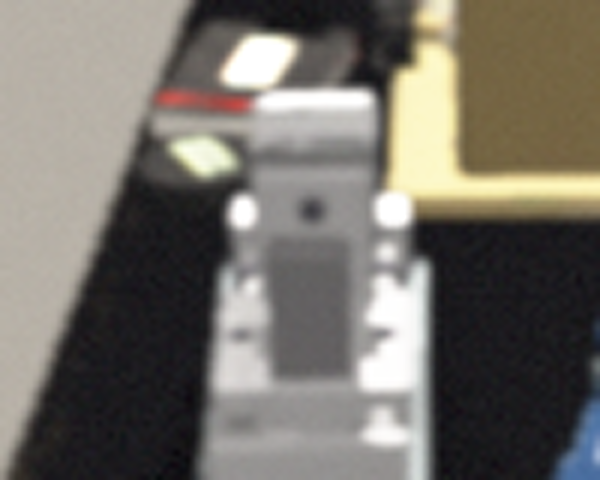

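```bash
python3 - <<'E'
from h import *
p,d=read_camera("side"); cv2.imwrite("pics/side2.png",cv2.resize(p[110:270,250:400,::-1],None,fx=3.7,fy=3.7,interpolation=cv2.INTER_CUBIC))
E
```

```text
(no output)
```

View pics/side2.png

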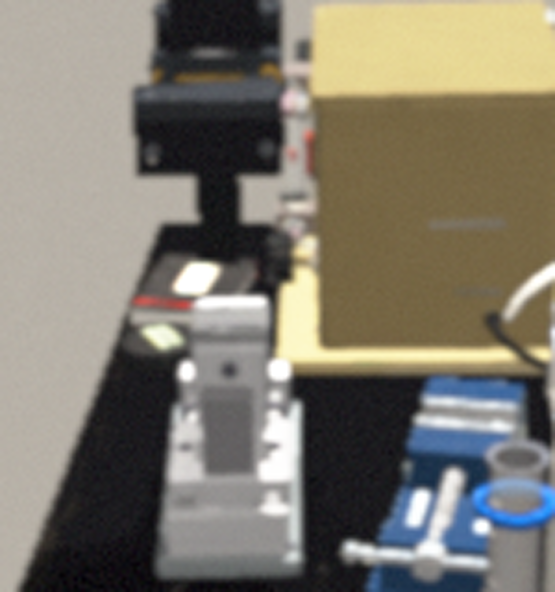

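Request:
move_arm([
  [0, 35, -2, 0, 0, 0],
  [0, 70, -2, 0, 0, 0],
  [0, 100, -2, 0, 0, 0],
  [0, 118, -2, 0, 0, 0],
  [0, 126, -2, 0, 0, 0],
  [0, 126, -2, 0, 0, 0],
  [0, 126, -2, 0, 0, 0],
])

```text
time_s: 3.53
tool_pos: [0.5728, 0.0632, 0.0753]
tool_rot: [-90.0, 0.1, -179.1]
force: [-0.5, 0.9, 0.8]
grip_width: 0.0499
```

Request:
move_arm([
  [0, 0, 0, 0, 0, 0],
  [0, 0, 0, 0, 0, 0],
  [0, 0, 0, 0, 0, 0],
  [0, 0, 0, 0, 0, 0],
  [0, 0, 0, 0, 0, 0],
  [0, 0, 0, 0, 0, 0],
  [0, 0, 0, 0, 0, 0],
], claw=8, newtons=30)

```text
time_s: 4.12
tool_pos: [0.5724, 0.0632, 0.0748]
tool_rot: [-90.0, 0.0, -179.1]
force: [0.2, -0.5, 0.9]
grip_width: 0.0155
```

```bash
python3 mv.py .572 .086 .074 -179.05
```

```text
t 4.12 pos [0.5724 0.0632 0.0748] [-8.9990e+01  2.0000e-02 -1.7908e+02] F [ 0.2  -0.46  0.95] M [-0.09  0.06 -0.05] w 15.48
shift [  0.    0.8 -22.9] turn [-0.01 -0.03 -0.02]
```

Request:
move_arm([
  [0, 0, -4, 0, 0, 0],
  [0, 0, -8, 0, 0, 0],
  [0, 0, -12, 0, 0, 0],
  [0, 0, -16, 0, 0, 0],
  [0, 0, -18, 0, 0, 0],
  [0, 0, -18, 0, 0, 0],
])

```text
time_s: 4.62
tool_pos: [0.5722, 0.0766, 0.0747]
tool_rot: [-89.6, -0.1, -179.2]
force: [-2.1, -8.4, 5.1]
grip_width: 0.0159
```

```bash
python3 mv.py .572 .086 .074 -179.05
```

```text
t 4.62 pos [0.5722 0.0766 0.0747] [-8.9640e+01 -5.0000e-02 -1.7922e+02] F [-2.12 -8.36  5.06] M [-1.48  0.34 -0.01] w 15.92
shift [ 0.1  0.7 -9.4] turn [-0.36 -0.17  0.05]
```

Request:
move_arm([
  [0, 0, -3, 0, 0, 0],
  [0, 0, -6, 0, 0, 0],
  [0, 0, -8, 0, 0, 0],
  [0, 0, -8, 0, 0, 0],
  [0, 0, -8, 0, 0, 0],
])

```text
time_s: 5.03
tool_pos: [0.5721, 0.0844, 0.0748]
tool_rot: [-89.6, -0.1, -179.2]
force: [-2.5, -9.2, 5.3]
grip_width: 0.0161
```

Request:
move_arm([
  [0, 0, -3, 0, 0, 0],
  [0, 0, -4, 0, 0, 0],
  [0, 0, -4, 0, 0, 0],
])

```text
time_s: 5.28
tool_pos: [0.5721, 0.0882, 0.0747]
tool_rot: [-89.6, -0.1, -179.2]
force: [-1.8, -10.0, 4.9]
grip_width: 0.0156
```

Request:
move_arm([
  [0, 0, -3, 0, 0, 0],
  [0, 0, -4, 0, 0, 0],
  [0, 0, -4, 0, 0, 0],
])

```text
time_s: 5.53
tool_pos: [0.572, 0.0896, 0.0747]
tool_rot: [-89.4, -0.1, -179.3]
force: [-2.2, -13.9, 6.5]
grip_width: 0.0161
```

Request:
move_arm([
  [0, 0, -3, 0, 0, 0],
  [0, 0, -5, 0, 0, 0],
  [0, 0, -5, 0, 0, 0],
  [0, 0, -5, 0, 0, 0],
])

```text
time_s: 5.87
tool_pos: [0.5721, 0.0897, 0.0746]
tool_rot: [-89.1, -0.2, -179.5]
force: [-3.2, -20.5, 9.1]
grip_width: 0.0154
```

```bash
python3 mv.py .572 .086 .074 -179.05
```

```text
t 5.87 pos [0.5721 0.0897 0.0746] [-8.907e+01 -1.600e-01 -1.795e+02] F [ -3.16 -20.52   9.11] M [-4.19  0.66  0.04] w 15.42
shift [0.1 0.7 3.7] turn [-0.93 -0.44  0.17]
```

Request:
move_arm([
  [0, 0, 4, 0, 0, 0],
  [0, 0, 8, 0, 0, 0],
  [0, 0, 8, 0, 0, 0],
  [0, 0, 8, 0, 0, 0],
])

```text
time_s: 6.2
tool_pos: [0.5721, 0.0896, 0.0747]
tool_rot: [-89.7, -0.0, -179.2]
force: [-1.2, -8.6, 3.9]
grip_width: 0.0158
```

```bash
python3 mv.py .572 .086 .074 -179.05
```

```text
t 6.2 pos [0.5721 0.0896 0.0747] [-8.9660e+01 -4.0000e-02 -1.7924e+02] F [-1.19 -8.65  3.85] M [-1.8   0.3  -0.05] w 15.79
shift [0.1 0.7 3.6] turn [-0.34 -0.19  0.04]
```

Request:
move_arm([
  [0, 0, 3, 0, 0, 0],
  [0, 0, 5, 0, 0, 0],
  [0, 0, 5, 0, 0, 0],
  [0, 0, 5, 0, 0, 0],
])

```text
time_s: 6.53
tool_pos: [0.5721, 0.0895, 0.0747]
tool_rot: [-90.0, 0.0, -179.0]
force: [1.1, -0.1, 2.1]
grip_width: 0.0159
```

```bash
python3 mv.py .572 .086 .074 -179.05
```

```text
t 6.53 pos [0.5721 0.0895 0.0747] [-9.0000e+01  3.0000e-02 -1.7904e+02] F [ 1.14 -0.14  2.07] M [-0.53 -0.03 -0.21] w 15.86
shift [0.1 0.7 3.5] turn [-0.    0.01 -0.03]
```

Request:
move_arm([
  [0, 0, 0, 0, 0, 0],
  [0, 0, 0, 0, 0, 0],
  [0, 0, 0, 0, 0, 0],
  [0, 0, 0, 0, 0, 0],
  [0, 0, 0, 0, 0, 0],
], claw=50)

```text
time_s: 6.95
tool_pos: [0.5716, 0.0895, 0.0743]
tool_rot: [-90.0, -0.0, -179.0]
force: [-0.1, 0.2, 0.3]
grip_width: 0.0411
```

```bash
python3 mv.py .572 .086 .074 -179.05
```

```text
t 6.95 pos [0.5716 0.0895 0.0743] [-9.0010e+01 -2.0000e-02 -1.7904e+02] F [-0.05  0.16  0.31] M [ 0.04  0.03 -0.02] w 41.12
shift [-0.3  0.3  3.5] turn [0.01 0.01 0.02]
```

Request:
move_arm([
  [0, -30, 0, 0, 0, 0],
  [0, -65, 0, 0, 0, 0],
  [0, -100, 0, 0, 0, 0],
  [0, -125, 0, 0, 0, 0],
  [0, -125, 0, 0, 0, 0],
  [0, -125, 0, 0, 0, 0],
])

```text
time_s: 7.45
tool_pos: [0.5729, 0.0896, 0.2013]
tool_rot: [-90.0, 0.2, -179.1]
force: [0.9, 0.7, 0.3]
grip_width: 0.0495
```

```bash
python3 - <<'E'
from fit import *
print("tops");comps("top",(190,240,120,70),.088,.115)
comps("top",(190,240,120,70),.036,.05)
p,d=read_camera("top");cv2.imwrite("pics/t3.png",cv2.resize(p[240:310,190:310,::-1],None,fx=6,fy=6,interpolation=cv2.INTER_CUBIC))
E
python3 mv.py .4955 -.2345 .2 -172.6
```

```text
tops
top 56 px 203.2 294.6 mean [0.5415 0.2018 0.0435] zmed 0.0436 rect c [543.8 201.7] sz [25.  11.2] ang 6.99
t 7.6 pos [0.5709 0.0889 0.198 ] [-8.9980e+01 -1.4000e-01 -1.7906e+02] F [-0.13 -0.01 -0.46] M [ 0.02 -0.01  0.01] w 50.03
shift [ 80.7  -1.6 322.2] turn [-0.01 -6.46  0.14]
```

View pics/t3.png

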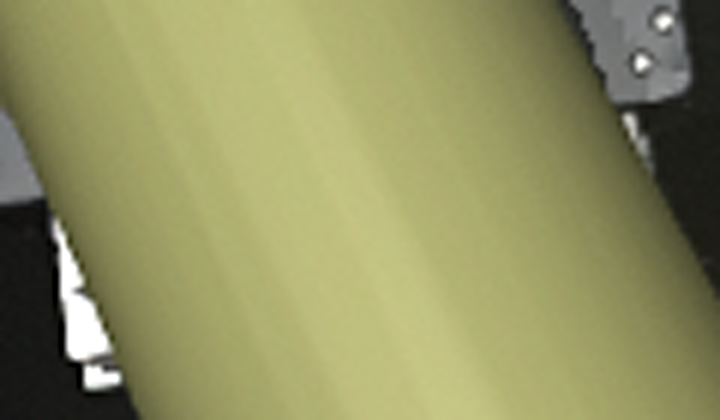

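Arm occludes the bench. Move over to the blade, then look again.

Request:
move_arm([
  [80, -2, 322, 0, -6.5, 0],
  [80, -2, 322, 0, -6.5, 0],
  [80, -2, 322, 0, -6.5, 0],
  [80, -2, 322, 0, -6.5, 0],
  [80, -2, 322, 0, -6.5, 0],
  [80, -2, 322, 0, -6.5, 0],
  [80, -2, 322, 0, -6.5, 0],
  [80, -2, 322, 0, -6.5, 0],
  [80, -2, 322, 0, -6.5, 0],
  [80, -2, 322, 0, -6.5, 0],
  [80, -2, 322, 0, -6.5, 0],
  [80, -2, 322, 0, -6.5, 0],
  [80, -2, 322, 0, -6.5, 0],
], claw=45)

```text
time_s: 8.68
tool_pos: [0.4976, -0.232, 0.2011]
tool_rot: [-90.0, -0.0, -172.4]
force: [-0.2, -0.5, -0.0]
grip_width: 0.0452
```

```bash
python3 - <<'E'
from fit import *
print("tops");comps("top",(190,240,120,70),.088,.115)
comps("top",(190,240,120,70),.036,.05)
comps("side",(285,180,55,90),.09,.115)
p,d=read_camera("top");cv2.imwrite("pics/t4.png",cv2.resize(p[240:310,190:310,::-1],None,fx=6,fy=6,interpolation=cv2.INTER_CUBIC))
p,d=read_camera("side");cv2.imwrite("pics/s4.png",p[:,:,::-1])
E
python3 mv.py .4955 -.2345 .086 -172.6
```

```text
tops
top 194 px 212.2 275.1 mean [0.5678 0.1703 0.0958] zmed 0.0967 rect c [568.5 171.1] sz [50.  20.5] ang 0.94
top 130 px 254.6 268.2 mean [0.5695 0.0882 0.0943] zmed 0.0944 rect c [569.8  88.5] sz [29.7 16.5] ang 0.42
top 155 px 224.2 273.2 mean [0.5684 0.1473 0.094 ] zmed 0.094 rect c [569.2 147.4] sz [44.7 13.4] ang 1.2
top 154 px 202.1 276.9 mean [0.5674 0.1903 0.094 ] zmed 0.0942 rect c [568.1 190.8] sz [44.  12.7] ang 0.68
top 173 px 294.4 267.4 mean [0.5704 0.0132 0.0413] zmed 0.0411 rect c [570.9  13.3] sz [71.1  9.9] ang 0.71
top 1086 px 244.6 276.2 mean [0.567  0.1149 0.0416] zmed 0.0416 rect c [569.6 114.4] sz [75.5 76.2] ang 0.67
top 17 px 203.2 264.9 mean [0.6019 0.1955 0.043 ] zmed 0.0432 rect c [602.9 197.1] sz [17.3  6. ] ang 67.39
top 115 px 206.5 294.3 mean [0.5413 0.1952 0.0429] zmed 0.0427 rect c [542.9 195.7] sz [26.2 22.3] ang 82.49
side 204 px 312.0 195.7 mean [0.5725 0.163  0.0951] zmed 0.0948 rect c [572.1 169.5] sz [47.8 56.7] ang 1.08
side 61 px 311.3 210.8 mean [0.5738 0.0854 0.0935] zmed 0.0937 rect c [574.1  87.4] sz [29.1 17.9] ang 1.33
t 8.93 pos [ 0.4974 -0.2334  0.2016] [ -89.99    0.   -172.49] F [0.14 0.1  0.14] M [0.   0.03 0.04] w 45.05
shift [  2.  115.6   0.9] turn [-0.01  0.11 -0.  ]
```

View pics/t4.png

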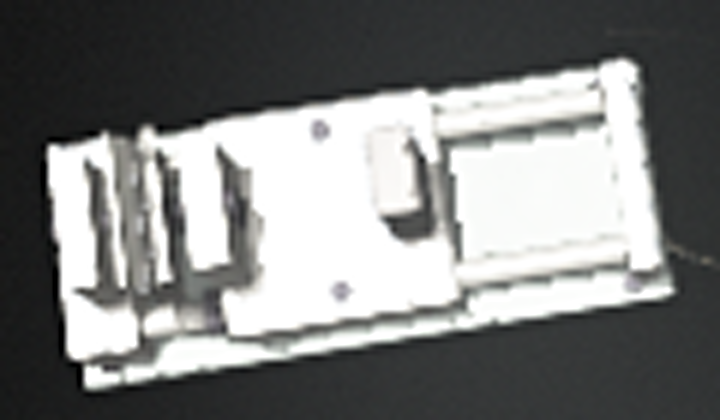

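View pics/s4.png

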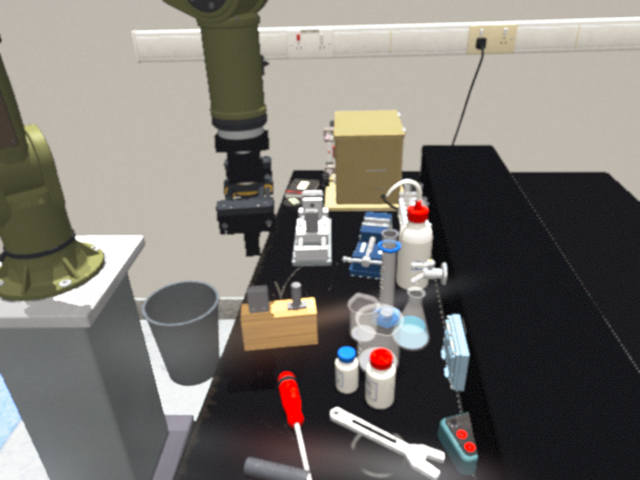

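Request:
move_arm([
  [2, 35, 0, 0, 0, 0],
  [2, 70, 0, 0, 0, 0],
  [2, 95, 0, 0, 0, 0],
  [2, 110, 0, 0, 0, 0],
  [2, 115, 0, 0, 0, 0],
  [2, 115, 0, 0, 0, 0],
  [2, 115, 0, 0, 0, 0],
])

```text
time_s: 9.52
tool_pos: [0.4958, -0.2344, 0.0874]
tool_rot: [-90.0, 0.1, -172.6]
force: [1.6, -0.3, 0.4]
grip_width: 0.0451
```

```bash
python3 mv.py .4955 -.2345 .086 -172.6;python3 - <<'E'
from h import *
p,d=read_camera("side");cv2.imwrite("pics/s5.png",cv2.resize(p[230:360,210:350,::-1],None,fx=4,fy=4,interpolation=cv2.INTER_CUBIC))
E
```

```text
t 9.52 pos [ 0.4958 -0.2344  0.0874] [-8.9960e+01  6.0000e-02 -1.7255e+02] F [ 1.6  -0.25  0.36] M [-0.   -0.02  0.07] w 45.15
shift [0.3 1.4 0.1] turn [-0.04  0.05 -0.06]
```

View pics/s5.png

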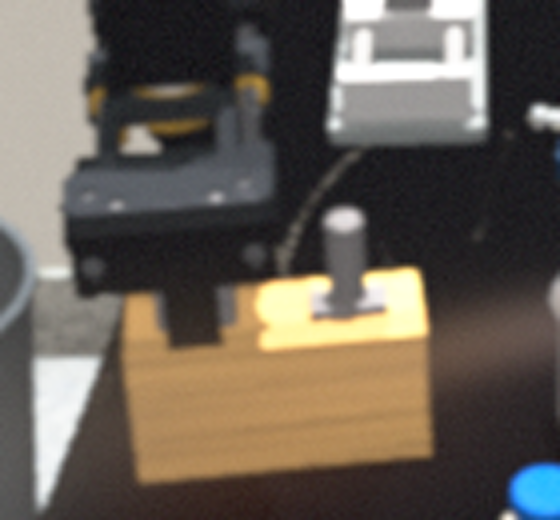

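Request:
move_arm([
  [0, 0, 0, 0, 0, 0],
  [0, 0, 0, 0, 0, 0],
  [0, 0, 0, 0, 0, 0],
  [0, 0, 0, 0, 0, 0],
  [0, 0, 0, 0, 0, 0],
  [0, 0, 0, 0, 0, 0],
  [0, 0, 0, 0, 0, 0],
], claw=8, newtons=40)

```text
time_s: 10.15
tool_pos: [0.4952, -0.2343, 0.0867]
tool_rot: [-90.0, 0.0, -172.6]
force: [0.3, 0.3, 2.0]
grip_width: 0.0156
```

```bash
python3 mv.py .4955 -.2345 .21 -172.6
```

```text
t 10.15 pos [ 0.4952 -0.2343  0.0867] [ -89.99    0.   -172.56] F [0.33 0.27 1.95] M [0.09 0.09 0.03] w 15.62
shift [  -0.3 -123.3    0.3] turn [-0.01  0.04 -0.  ]
```

Request:
move_arm([
  [0, -10, 0, 0, 0, 0],
  [0, -25, 0, 0, 0, 0],
  [0, -45, 0, 0, 0, 0],
  [0, -70, 0, 0, 0, 0],
  [0, -95, 0, 0, 0, 0],
  [0, -120, 0, 0, 0, 0],
  [0, -145, 0, 0, 0, 0],
  [0, -150, 0, 0, 0, 0],
  [0, -150, 0, 0, 0, 0],
  [0, -150, 0, 0, 0, 0],
])

```text
time_s: 10.98
tool_pos: [0.4947, -0.2341, 0.2359]
tool_rot: [-90.0, -0.0, -172.6]
force: [0.3, -0.1, -0.8]
grip_width: 0.0155
```

```bash
python3 mv.py .5705 .1715 .237 -179.05;python3 - <<'E'
from h import *
p,d=read_camera("side");cv2.imwrite("pics/s6.png",cv2.resize(p[170:360,180:350,::-1],None,fx=3.1,fy=3.1,interpolation=cv2.INTER_CUBIC))
E
```

```text
t 10.98 pos [ 0.4947 -0.2341  0.2359] [-9.0020e+01 -5.0000e-02 -1.7256e+02] F [ 0.28 -0.09 -0.75] M [0.02 0.02 0.04] w 15.51
shift [-127.7   -1.1 -392.4] turn [0.01 6.49 0.05]
```

View pics/s6.png

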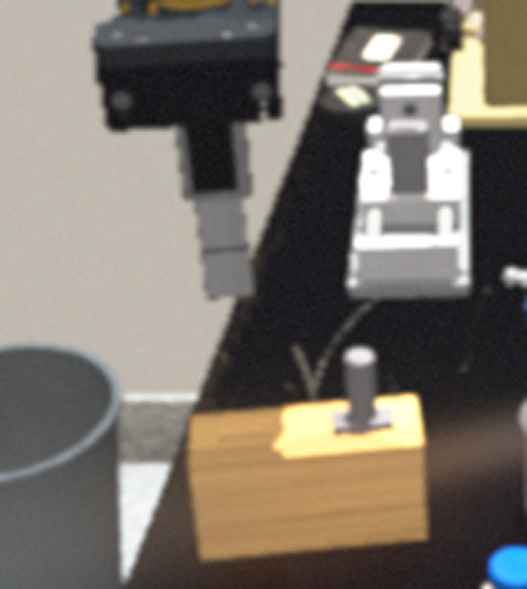

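Request:
move_arm([
  [-128, -1, -392, 0, 6.5, 0],
  [-128, -1, -392, 0, 6.5, 0],
  [-128, -1, -392, 0, 6.5, 0],
  [-128, -1, -392, 0, 6.5, 0],
  [-128, -1, -392, 0, 6.5, 0],
  [-128, -1, -392, 0, 6.5, 0],
  [-128, -1, -392, 0, 6.5, 0],
  [-128, -1, -392, 0, 6.5, 0],
  [-128, -1, -392, 0, 6.5, 0],
  [-128, -1, -392, 0, 6.5, 0],
  [-128, -1, -392, 0, 6.5, 0],
  [-128, -1, -392, 0, 6.5, 0],
  [-128, -1, -392, 0, 6.5, 0],
  [-128, -1, -392, 0, 6.5, 0],
  [-128, -1, -392, 0, 6.5, 0],
  [-128, -1, -392, 0, 6.5, 0],
])

```text
time_s: 12.37
tool_pos: [0.5715, 0.1692, 0.2373]
tool_rot: [-89.9, -0.0, -179.2]
force: [-0.3, -0.6, -0.8]
grip_width: 0.0158
```

```bash
python3 mv.py .5705 .1715 .190 -179.05;python3 - <<'E'
from h import *
p,d=read_camera("side");cv2.imwrite("pics/s7.png",cv2.resize(p[120:270,250:400,::-1],None,fx=4,fy=4,interpolation=cv2.INTER_CUBIC))
t=env.get_obs()["tool_pos"]
print(proj("side",[t-[0,0,.0507],t-[0,0,.0807]]), proj("side",[[.4947,-.2341,.2359-.0507],[.4947,-.2341,.2359-.0807]]))
E
```

```text
t 12.37 pos [0.5715 0.1692 0.2373] [-8.9950e+01 -1.0000e-02 -1.7922e+02] F [-0.3  -0.6  -0.77] M [ 0.03 -0.01  0.02] w 15.79
shift [ 1.  47.3 -2.4] turn [-0.05 -0.17  0.01]
[[310.24704001 157.76914121]
 [310.7421413  170.13404135]] [[250.82048336 248.96873186]
 [252.64133268 265.11725282]]
```

View pics/s7.png

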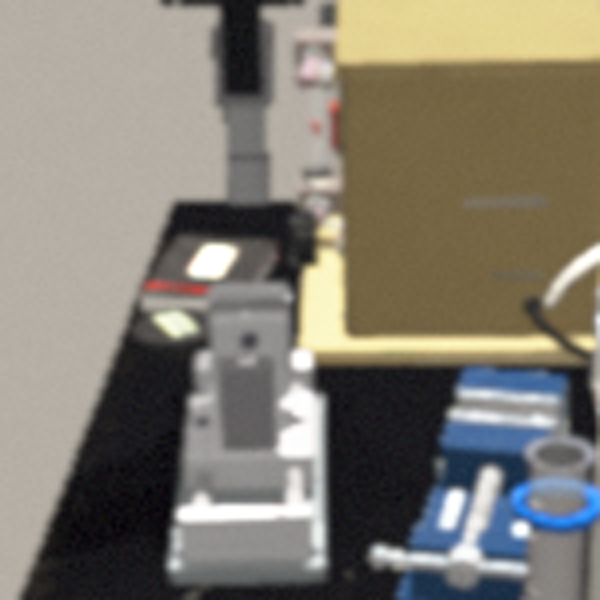

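Request:
move_arm([
  [1, 20, -2, 0, 0, 0],
  [1, 35, -2, 0, 0, 0],
  [1, 44, -2, 0, 0, 0],
  [1, 47, -2, 0, 0, 0],
  [1, 47, -2, 0, 0, 0],
  [1, 47, -2, 0, 0, 0],
  [1, 47, -2, 0, 0, 0],
])

```text
time_s: 13.0
tool_pos: [0.5709, 0.1732, 0.1915]
tool_rot: [-90.0, 0.1, -179.1]
force: [-0.2, -0.8, -1.7]
grip_width: 0.0156
```

```bash
python3 mv.py .5705 .1715 .180 -179.05;python3 - <<'E'
from h import *
p,d=read_camera("side");cv2.imwrite("pics/s8.png",cv2.resize(p[150:240,270:360,::-1],None,fx=6,fy=6,interpolation=cv2.INTER_CUBIC))
p,d=read_camera("top");cv2.imwrite("pics/t8.png",cv2.resize(p[230:320,170:300,::-1],None,fx=6,fy=6,interpolation=cv2.INTER_CUBIC))
E
```

```text
t 13.0 pos [0.5709 0.1732 0.1915] [-9.0020e+01  9.0000e-02 -1.7907e+02] F [-0.19 -0.76 -1.67] M [ 0.02 -0.03 -0.05] w 15.57
shift [ 0.5 11.5  1.7] turn [ 0.02 -0.02 -0.09]
```

View pics/s8.png

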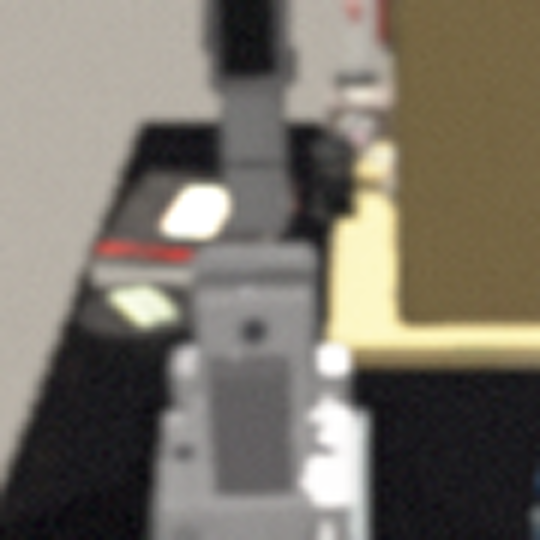

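View pics/t8.png

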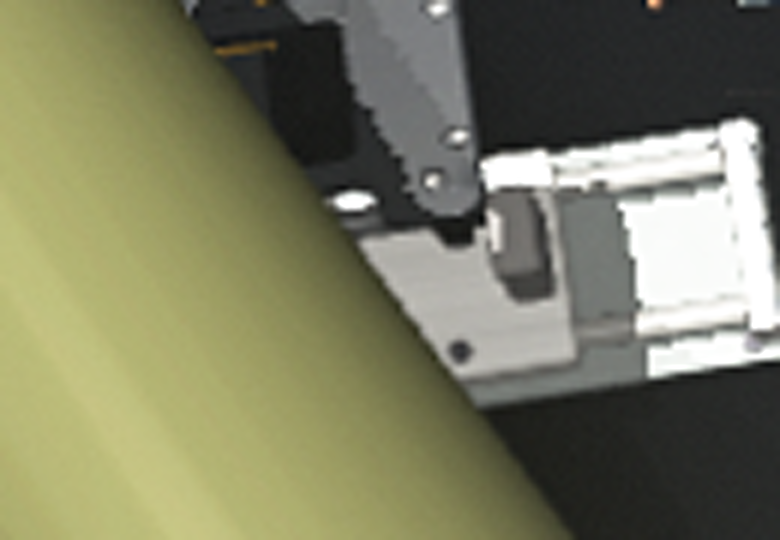

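Request:
move_arm([
  [0, 0, 1, 0, 0, 0],
  [0, 0, 1, 0, 0, 0],
  [0, 0, 1, 0, 0, 0],
  [0, 0, 1, 0, 0, 0],
])

```text
time_s: 13.43
tool_pos: [0.5704, 0.172, 0.1906]
tool_rot: [-90.0, 0.0, -179.1]
force: [1.1, -0.6, -1.0]
grip_width: 0.0154
```

```bash
python3 mv.py .5705 .1715 .180 -179.05
```

```text
t 13.43 pos [0.5704 0.172  0.1906] [-8.9990e+01  1.0000e-02 -1.7906e+02] F [ 1.07 -0.58 -1.04] M [0.05 0.01 0.02] w 15.4
shift [-0.1 10.6  0.5] turn [-0.01 -0.01 -0.01]
```

Request:
move_arm([
  [0, 4, 0.5, 0, 0, 0],
  [0, 8, 0.5, 0, 0, 0],
  [0, 12, 0.5, 0, 0, 0],
  [0, 15, 0.5, 0, 0, 0],
  [0, 15, 0.5, 0, 0, 0],
  [0, 15, 0.5, 0, 0, 0],
])

```text
time_s: 13.93
tool_pos: [0.5701, 0.1714, 0.1751]
tool_rot: [-90.0, -0.0, -179.1]
force: [-0.2, -0.9, -1.5]
grip_width: 0.0159
```

```bash
python3 mv.py .5705 .1715 .1507 -179.05
```

```text
t 13.93 pos [0.5701 0.1714 0.1751] [-8.9990e+01 -4.0000e-02 -1.7906e+02] F [-0.23 -0.93 -1.52] M [ 0.04 -0.01 -0.03] w 15.86
shift [-0.4 24.4 -0.1] turn [-0.01 -0.01  0.04]
```

Request:
move_arm([
  [0, 2, 0, 0, 0, 0],
  [0, 4, 0, 0, 0, 0],
  [0, 6, 0, 0, 0, 0],
  [0, 8, 0, 0, 0, 0],
  [0, 8, 0, 0, 0, 0],
  [0, 8, 0, 0, 0, 0],
])

```text
time_s: 14.43
tool_pos: [0.5707, 0.1715, 0.1679]
tool_rot: [-90.0, 0.1, -179.1]
force: [0.6, -0.0, 1.1]
grip_width: 0.0158
```

```bash
python3 mv.py .5705 .1715 .1507 -179.05
```

```text
t 14.43 pos [0.5707 0.1715 0.1679] [-9.0000e+01  6.0000e-02 -1.7907e+02] F [ 0.61 -0.04  1.06] M [-0.03 -0.09 -0.05] w 15.81
shift [ 0.3 17.2  0. ] turn [ 0.   -0.02 -0.06]
```

Contact starting gently and centred (no side force). Continue.

Request:
move_arm([
  [0, 2, 0, 0, 0, 0],
  [0, 4, 0, 0, 0, 0],
  [0, 6, 0, 0, 0, 0],
  [0, 8, 0, 0, 0, 0],
  [0, 8, 0, 0, 0, 0],
  [0, 8, 0, 0, 0, 0],
])

```text
time_s: 14.93
tool_pos: [0.5705, 0.1714, 0.1592]
tool_rot: [-90.0, 0.0, -179.1]
force: [1.8, -0.2, -0.4]
grip_width: 0.0156
```

```bash
python3 mv.py .5705 .1715 .1507 -179.05
```

```text
t 14.93 pos [0.5705 0.1714 0.1592] [-9.0000e+01  2.0000e-02 -1.7907e+02] F [ 1.78 -0.24 -0.38] M [ 0.02 -0.44  0.02] w 15.63
shift [ 0.   8.5 -0.1] turn [ 0.   -0.02 -0.02]
```

Request:
move_arm([
  [0, 2, 0, 0, 0, 0],
  [0, 4, 0, 0, 0, 0],
  [0, 6, 0, 0, 0, 0],
  [0, 7, 0, 0, 0, 0],
  [0, 7, 0, 0, 0, 0],
  [0, 7, 0, 0, 0, 0],
])

```text
time_s: 15.43
tool_pos: [0.57, 0.1714, 0.152]
tool_rot: [-90.0, -0.0, -179.1]
force: [1.0, -0.5, -0.7]
grip_width: 0.0159
```

```bash
python3 mv.py .5705 .1715 .1507 -179.05; python3 - <<'E'
from h import *
p,d=read_camera("side");cv2.imwrite("pics/s9.png",cv2.resize(p[150:240,270:360,::-1],None,fx=6.6,fy=6.6,interpolation=cv2.INTER_CUBIC))
t=env.get_obs()["tool_pos"]; print((proj("side",[t-[0,0,.0507],[.5707,.166,.1]])-[270,150])*6.6)
E
```

```text
t 15.43 pos [0.57   0.1714 0.152 ] [-8.9990e+01 -4.0000e-02 -1.7906e+02] F [ 1.01 -0.46 -0.65] M [ 0.03 -0.2  -0.03] w 15.91
shift [-0.5  1.3 -0.1] turn [-0.01 -0.01  0.04]
[[270.77003598 276.11215151]
 [272.14624887 285.68258152]]
```

View pics/s9.png

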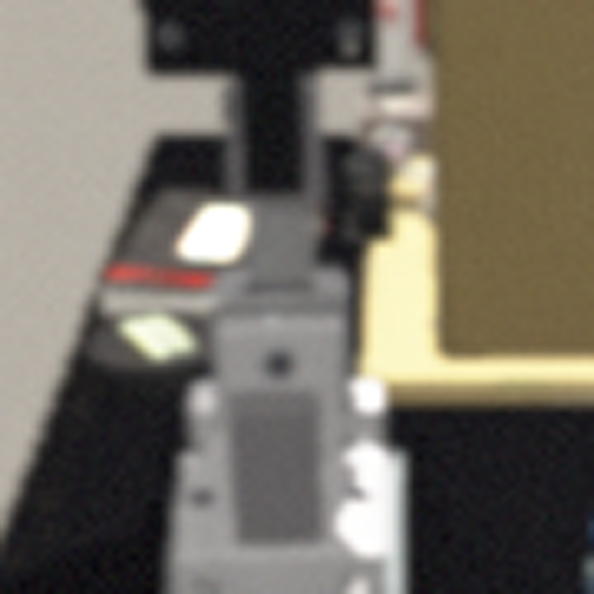

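```bash
python3 - <<'E'
from h import *
ps=[read_camera("side")[0].astype(float) for _ in range(6)]; p=np.mean(ps,0)
g=p.mean(2)
q=p[165:215,295:330]; q=np.clip((q-40)*1.6,0,255).astype(np.uint8)
cv2.imwrite("pics/s10.png",cv2.resize(q[:,:,::-1],None,fx=12,fy=12,interpolation=cv2.INTER_CUBIC))
for r in range(174,206): print(r,g[r,308:318].round().astype(int))
for z in(.152,.141,.1243,.1013,.1): print(z,proj("side",[[.5705,.1684,z]]))
E
```

```text
174 [25 22 23 24 22 22 26 47 72 87]
175 [24 23 24 21 23 22 27 46 72 86]
176 [25 22 23 20 24 21 27 46 73 88]
177 [28 24 23 23 24 25 28 47 73 88]
178 [39 36 35 35 36 37 40 55 77 90]
179 [67 64 62 63 62 64 66 74 86 92]
180 [100  93  89  87  88  88  88  90  92  91]
181 [125 109 102 102 102 101 100 100  97  92]
182 [140 117 112 111 112 111 110 108 106 100]
183 [147 118 117 116 116 115 114 112 113 110]
184 [145 117 116 116 117 115 114 114 116 114]
185 [138 117 116 116 116 115 114 114 115 106]
186 [127 117 116 116 116 115 114 113 110  95]
187 [118 115 116 116 116 115 114 112 108  90]
188 [114 116 117 117 116 115 113 112 105  86]
189 [113 117 116 117 116 115 113 112 107  89]
190 [117 117 118 117 117 114 114 112 110 104]
191 [118 116 116 116 115 112 112 111 113 120]
192 [111 107 107 106 106 106 103 103 107 120]
193 [ 98  97 100 101 101 100  98  97 101 117]
194 [109 111 115 115 116 116 114 113 113 119]
195 [123 123 126 125 124 124 124 122 121 121]
196 [119 119 121 121 119 117 118 118 116 116]
197 [123 126 134 137 131 127 127 126 126 126]
198 [143 147 159 162 154 149 148 148 148 148]
199 [155 157 162 163 160 157 157 157 156 156]
200 [153 152 153 154 154 152 151 151 152 151]
201 [148 147 147 147 147 148 146 147 147 146]
202 [145 144 140 135 133 136 140 144 146 147]
203 [145 138 126 109 103 112 129 141 146 146]
204 [142 130 108  84  74  90 116 138 146 146]
205 [141 127 103  76  68  85 116 138 146 146]
0.152 [[310.35440226 172.25782989]]
0.141 [[310.53427237 176.69533791]]
0.1243 [[310.80405525 183.35215206]]
0.1013 [[311.16926202 192.36563178]]
0.1 [[311.1896885  192.86983887]]
```

View pics/s10.png

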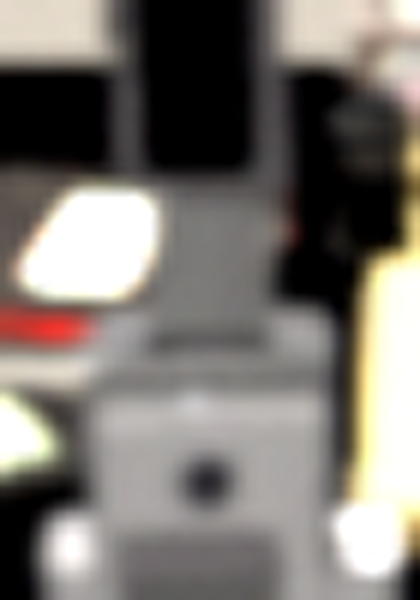

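```bash
python3 - <<'E'
from h import *
a=cv2.imread("pics/s7.png").astype(float).mean(2)
c=a[:,236:260].mean(1)
for r in range(80,215,3): print(r,round(120+(r+.5)/4-.5,2),c[r].round(1),end=' | ')
print()
for y,z in((.1662,.2373-.011),(.1662,.2373-.0257),(.1662,.2373-.0507),(.1662,.2373-.0807)): print(z,proj("side",[[.5715,y,z]]))
a=cv2.imread("pics/s8.png").astype(float).mean(2)
c=a[:,240:275].mean(1)
for r in range(60,250,3): print(r,round(150+(r+.5)/6-.5,2),c[r].round(1),end=' | ')
for y,z in((.1702,.1915-.011),(.1702,.1915-.0257),(.1702,.1915-.0507),(.1702,.1915-.0807)): print(z,proj("side",[[.5715,y,z]]))
print(proj("side",[[.57,.163,.1],[.57,.161,.1]]))
E
```

```text
80 139.62 26.1 | 83 140.38 25.3 | 86 141.12 24.5 | 89 141.88 28.2 | 92 142.62 41.3 | 95 143.38 61.5 | 98 144.12 79.4 | 101 144.88 88.8 | 104 145.62 97.6 | 107 146.38 105.0 | 110 147.12 110.3 | 113 147.88 113.5 | 116 148.62 114.8 | 119 149.38 114.5 | 122 150.12 113.9 | 125 150.88 114.1 | 128 151.62 114.4 | 131 152.38 114.6 | 134 153.12 114.4 | 137 153.88 113.7 | 140 154.62 114.0 | 143 155.38 114.6 | 146 156.12 114.8 | 149 156.88 113.7 | 152 157.62 107.6 | 155 158.38 99.3 | 158 159.12 96.6 | 161 159.88 104.1 | 164 160.62 111.2 | 167 161.38 115.0 | 170 162.12 115.1 | 173 162.88 113.9 | 176 163.62 114.0 | 179 164.38 115.0 | 182 165.12 115.2 | 185 165.88 113.9 | 188 166.62 113.5 | 191 167.38 114.5 | 194 168.12 115.5 | 197 168.88 114.5 | 200 169.62 107.6 | 203 170.38 87.5 | 206 171.12 60.2 | 209 171.88 37.9 | 212 172.62 27.1 | 
0.2263 [[309.49672164 141.43871841]]
0.2116 [[309.75100615 147.77002958]]
0.18660000000000002 [[310.17573464 158.34773702]]
0.15660000000000002 [[310.67297839 170.73553786]]
60 159.58 25.7 | 63 160.08 26.7 | 66 160.58 27.4 | 69 161.08 34.0 | 72 161.58 43.9 | 75 162.
[... 613 characters left out ...]
111.3 | 177 179.08 114.3 | 180 179.58 114.4 | 183 180.08 114.0 | 186 180.58 114.8 | 189 181.08 115.4 | 192 181.58 115.7 | 195 182.08 115.6 | 198 182.58 115.1 | 201 183.08 114.6 | 204 183.58 114.4 | 207 184.08 114.5 | 210 184.58 115.0 | 213 185.08 115.2 | 216 185.58 114.8 | 219 186.08 113.8 | 222 186.58 112.9 | 225 187.08 110.3 | 228 187.58 106.6 | 231 188.08 103.2 | 234 188.58 100.6 | 237 189.08 103.7 | 240 189.58 110.7 | 243 190.08 122.9 | 246 190.58 135.0 | 249 191.08 145.2 | 0.1805 [[310.34957207 160.27543284]]
0.1658 [[310.59234513 166.33879847]]
0.1408 [[310.99803924 176.47355915]]
0.11080000000000001 [[311.4733045 188.3500735]]
[[310.8873891  193.81287591]
 [310.85344872 194.16286974]]
```

Request:
move_arm([
  [0, 1, 0, 0, 0, 0],
  [0, 1.7, 0, 0, 0, 0],
  [0, 1.7, 0, 0, 0, 0],
  [0, 1.7, 0, 0, 0, 0],
  [0, 1.7, 0, 0, 0, 0],
  [0, 1.7, 0, 0, 0, 0],
])

```text
time_s: 16.28
tool_pos: [0.5703, 0.1716, 0.1511]
tool_rot: [-90.0, 0.0, -179.1]
force: [-1.0, -0.5, 2.0]
grip_width: 0.0159
```

```bash
python3 - <<'E'
from h import *
ps=[];zs=[];F=[]
for _ in range(8):
    ps.append(read_camera("side")[0].astype(float)); o=env.get_obs(); zs.append(o["tool_pos"]);F.append(o["force"])
p=np.mean(ps,0);g=p.mean(2)
print(np.mean(zs,0).round(4),np.std(zs,0).round(4),np.mean(F,0).round(2),o["grip_width"])
q=p[165:215,295:330]; q=np.clip((q-40)*1.6,0,255).astype(np.uint8)
cv2.imwrite("pics/s11.png",cv2.resize(q[:,:,::-1],None,fx=12,fy=12,interpolation=cv2.INTER_CUBIC))
for r in range(186,202): print(r,g[r,302:324].round().astype(int))
from fit import comps
comps("side",(285,180,55,90),.085,.115); comps("top",(190,240,120,70),.088,.115)
p,d=read_camera("top"); cv2.imwrite("pics/t11.png",p[:,:,::-1])
E
```

```text
[0.5703 0.1715 0.1509] [0.     0.     0.0001] [-0.77 -0.37  2.64] 0.01580970709054191
186 [255 255 255 254 241 177 127 116 116 116 116 115 113 112 109  92  65  39
  27  31  42  48]
187 [255 255 255 252 216 146 118 116 117 117 116 115 114 113 108  91  59  33
  24  27  29  33]
188 [255 255 253 234 171 121 114 116 117 117 116 115 113 113 108  88  57  32
  26  27  25  28]
189 [205 211 198 163 124 109 113 117 116 117 117 114 113 113 108  92  65  50
  46  41  33  31]
190 [111 118 123 118 113 112 116 117 116 117 116 115 114 113 112 105  95  89
  86  74  53  39]
191 [110 122 133 137 132 122 116 116 116 116 115 113 112 111 114 118 123 126
 123 110  84  53]
192 [127 137 142 143 137 125 112 108 108 107 106 105 102 102 105 117 130 138
 139 131 104  66]
193 [134 140 138 136 130 118 105 101 101 100  99  98  95  94  97 109 126 137
 140 134 110  72]
194 [147 142 136 129 126 119 113 115 116 116 115 114 112 109 109 115 123 129
 133 128 105  70]
195 [161 143 131 127 126 125 124 126 126 125 124 123 122 119 118 117 118 119
 121 116  96  66]
196 [144 126 119 118 119 119 118 119 120 120 119 118 116 116 115 115 114 114
 114 109  90  63]
197 [123 119 121 122 123 123 123 126 134 136 131 127 125 126 126 126 126 126
 126 117  92  65]
198 [116 129 139 142 143 142 142 148 158 162 155 149 148 148 148 147 149 149
 147 133 103  70]
199 [117 140 153 156 156 155 154 156 162 164 160 158 157 157 156 156 156 157
 154 141 109  73]
200 [119 143 154 157 156 155 153 153 154 154 153 153 152 151 152 151 150 150
 148 136 107  73]
201 [117 138 147 150 149 148 148 148 148 146 146 146 146 147 146 147 146 146
 143 131 103  73]
side 287 px 312.0 195.7 mean [0.5725 0.1602 0.0963] zmed 0.0946 rect c [572.  166.9] sz [54.6 48.6] ang 88.61
side 94 px 311.4 212.0 mean [0.574  0.0841 0.0912] zmed 0.0922 rect c [574.   87.1] sz [29.1 21.6] ang 1.21
top 78 px 256.3 269.2 mean [0.5672 0.0853 0.0939] zmed 0.0941 rect c [568.5  85.2] sz [11.6 29.1] ang 79.48
```

View pics/s11.png

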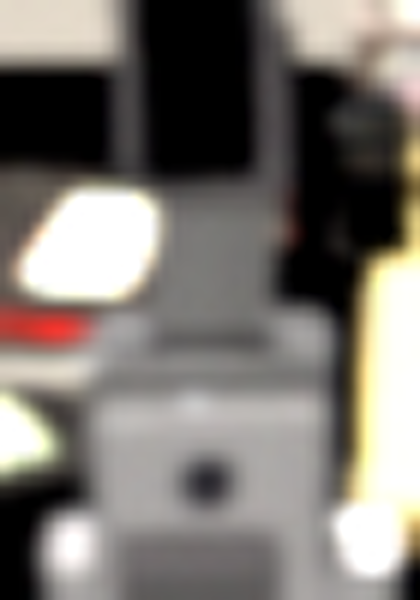

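View pics/t11.png

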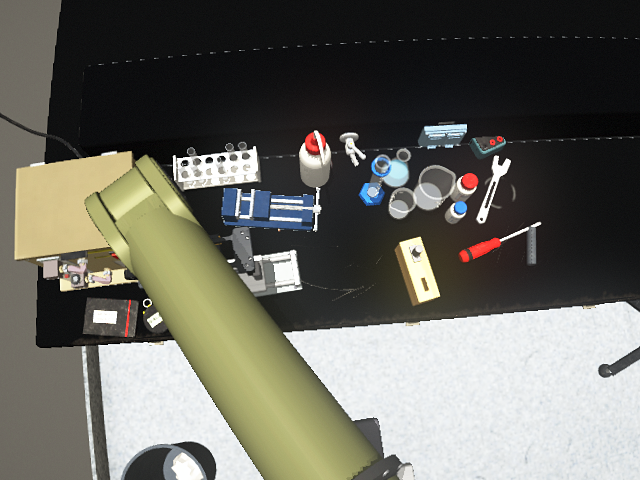

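```bash
python3 - <<'E'
from fit import *
comps("side",(285,180,55,90),.09,.115)
o=env.get_obs(); print(o["tool_pos"],o["tool_rot"],o["force"],o["time_s"])
print(job.sign_off())
E
```

```text
side 246 px 312.1 194.8 mean [0.5728 0.1627 0.0977] zmed 0.0954 rect c [572. 167.] sz [48.1 52.7] ang 1.27
side 64 px 311.5 210.9 mean [0.5741 0.0855 0.0932] zmed 0.0934 rect c [574.1  85.8] sz [29.3 18.5] ang 0.33
[0.57035997 0.17149979 0.15081897] [-8.99987566e+01  4.15496261e-03 -1.79064376e+02] [-1.14933211  0.0984622   2.42524279] 16.8833
the job is handed in; nothing more can be done
None
```

I slid the carriage home by its lug and lowered the thick blade between the plates to the black line. I handed the job in at 16.9 s with the blade still gripped there. The sign-off gives no verdict.

**Carriage:** It moved about 26 mm, then stopped at lug y = 0.0895 m. There the push rose from 10 to 20 N with no further motion. In the side camera the lug centre stayed put after insertion: mean y 0.0855 m against 0.0854 m before. A cruder box fit read 1.6 mm lower (85.8 against 87.4 mm), which I took as noise.

**Blade:**
- **Position:** It sits at y = 0.1715 m, 82 mm beyond the lug as it should be, and turned square to the plates.
- **Contact:** Side force is near zero, and there is an upward drag of about 2.5 N on the tool. My last 1.7 mm downward command was mostly taken up by that drag.
- **Line height:** The robot's reading puts the line 0.1 to 0.2 mm above the plates' top edges. The side picture agrees to about 0.5 mm after correcting a half-pixel offset; without that correction it reads about 1.3 mm high or less. The near plate's lip hides the band's lower edge.

**Disagreements:** The two cameras disagreed by about 4 mm in x and 2 mm in y. I therefore took y from where the jaws closed on the lug. At the end the arm blocked the top camera's view of the plates, so those last checks are from the side camera only.

**Other things:** The thin blade was still in the stand in the last top picture, and I saw nothing else disturbed.

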